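Load a specimen sled past a hold-open gate

ROBOT

A 6-joint arm with a two-finger parallel gripper is mounted at the origin on the work surface. World frame = base frame: x ahead of the robot, y to its left, z up, the work surface at z = 0. Lengths are in m, angles in rad, forces in N, time in s.
With the tool pointing down it reaches from about 0.25 to 0.725 m from the base axis. Payload 4 kg.
Tool frame: the origin (TCP) lies at the very end of the fingers, on their centre line; the grasp point (between the pads) lies 19 mm behind it; z points along the fingers, y is the line along which they close (so a half turn about z gives the same grasp; the last joint's range is limited). The gripper opens to 85 mm and grips with 20 to 120 N. Pads are 22 mm wide; open, the fingers measure 114 mm over their backs; the gripper's body (76 mm by 85 mm) begins 54 mm behind the grasp point. The pads swing forward as they close: fully open they stand 13 mm farther back than shut.
Start: joints at [1.198, 0.241, 0.005, 1.335, 0, 1.571], TCP at [0.182, 0.466, 0.231] pointing down, gripper open.
Joint ranges: [-2.72, 2.72], [-1.05, 1.87], [-1.09, 1.28], [-1.99, 2.15], [-1.42, 1.44], [-3.14, 3.14]. Speed limits (rad/s): [2.79, 2.79, 3.14, 3.14, 3.14, 3.14].

INTERFACE

Orientations are given as a unit quaternion [x, y, z, w].
In Python, from workcell import bot, vision, workorder, boxes_of gives the robot as it stands.
- The arm moves only by the tool send_rows, never from a script. Its argument "motion" is text: rows parted by semicolons, each of 5 numbers parted by spaces: the closure, from -1 (fully open) to 1 (shut), so that 0 is half open, then the shift along the tool's x, y, z in cm, then the turn about the tool's z in rad. In form: claw x y z twist; .... A call has 1 to 5 rows; each row is the pose to reach, as a shift and turn from the pose commanded when the call began, along the tool's axes at that moment; what a row does not reach only later rows make up. A row lasts 1/10 s, in which the tool goes at most 50 mm and 8.59 degrees, less where a joint would pass 70% of its speed; a pose out of reach is approached as far as the arm can. A call with a gripper value outside its range is refused whole. The fingers move at their own pace and stop on an object; the grip force is fixed at half the most. Time passes only in rows, so rows that repeat a pose let the fingers close. It gives the time, the measured TCP pose, the force, the opening and the grip force at its end, in the units of the state.
- bot.get_obs(): the state, without advancing time (a new reading comes with each control period).
- vision.camera(name): name is "scene" or "top" or "wrist"; returns the picture (420x560x3 uint8, red, green, blue); there is no depth.
- vision.camera_model(name): a dict with "fov_y" (degrees; the focal length in pixels is half the picture's height over the tangent of half this angle, whatever the lens; pixels are square), "cx", "cy" (the principal point, pixels), "k1" (the pictures are not rectified: a ray, as slopes to the right and down, at radius r is drawn at 1 + k1 r^2 times it, then the intrinsics apply), "world_from_camera" (4x4, takes a point from camera to world coordinates); the wrist camera has in their place "hand_eye" (4x4, takes a point from camera to tool coordinates, whose origin is the TCP and whose axes are the flange's). Camera axes: x right, y down, z forward; pixel columns grow to the right and rows downward; lengths in m; the calibration is good to about 2 mm. A picture is of the moment at which its call begins: read the wrist's pose just before it. camera_model takes no time and is no camera call.
- workorder.job_done(): hands the job in; it is judged then, once.
Trained networks look in the newest picture that a camera, given by its name, has taken for a name from the list of things; names that differ only in an ending like _2 or _b are one class to them, and where a whole thing is asked for, a point or a joint stands for the part that bears it (a point fixed in the world has none). Each returns a list of dicts, best first, with "conf" (0 to 1); they miss things now and then, are a little off and sometimes report something else, mostly with a low value. They report only what shows in the picture. A call takes as long as a camera call. They do not tell look-alikes from the thing itself.
- boxes_of(camera, target): "rect" ([centre column, centre row, width, height] in pixels, round what is visible of it).
The state is a dict: "clock": time; "joint_pos": joint angles; "joint_vel": joint speeds; "tau": joint torques, N m; "eef_pos": TCP position; "tool_rot": TCP orientation; "ft_force": force on the tool from outside, world axes, zero at the start; "ft_torque": the same for the moment, N m; "grip_width": finger opening in m; "grasp_force": force on a finger pad.
Only numpy, scipy, OpenCV 4.12 (cv2) and the standard library are available. Lean on these libraries where they do the work, as an engineer would, in place of code of your own. Each camera call takes 0.05 s, during which the arm holds its last target. There are 200 camera calls.

TASK

Load the specimen sled into the reading bay: with one fingertip push the orange bar outward, away from the chute, to raise the red-and-white gate, and while you keep it raised push the sled by its blue plate with the other fingertip along the chute until its nose is against the stop. Only then let the gate come all the way down again behind the specimens, and leave. Push only: do not grip or lift the sled, keep it from touching the gate, and leave the other things on the bench where they are.

Things in the scene. Friction and masses are not known exactly. Their poses are not given: they have to be found in the camera images.
- chute: fixed aluminium chute, mm. Origin: on the bench (z=0), centre line, under the gate; x = travel direction, y = level, towards the orange bar. Floor 4 above the bench, open on top; channel 68 wide, walls at y = +-34 to 39, 25 high, x = -285 (open end) to the rubber stop at x = +110 (40 high). Then a white reading unit, 100 high, x to 205, y -55 to 95. Shaft bearings reach y = 111, z = 28
- gate_bar (a point): middle of the orange bar, on its axis. Bar: 12 mm thick, 235 mm long, parallel to chute x (x = -295 to -60 mm), an arm at each end, joined to the gate. At gate value q its axis is at chute y = 95 - 48 sin(0.6 - q), z = 20 + 48 cos(0.6 - q) mm (q 0: y 68, z 60; q 0.5: y 90, z 68). Push it towards chute +y to raise the gate: 2 to 5 N; it springs back when released
- gate (a joint): gate angle, rad: 0 closed, stop at 0.75. Red-and-white boom, 10 mm thick, across the channel at chute x = 0, hinged on a shaft along chute x at y = 95, z = 20 mm. Closed, its lower edge is 28 mm above the bench and blocks the specimens; the sled cannot push it open. Above 0.27 they clear it; 0.5 gives good room. Falls shut by itself within a second
- sled: loose white sled in the channel, 0.3 to 0.65 kg, axes as the chute's. Origin: under the centre of its block, 96 (x) x 64 x 20 mm, with 3 fixed concrete discs, top 38 mm up; nose at x = +48. A tongue 30 mm wide, 6 mm high (passes under the closed gate) leads back to a blue plate 62 wide, 8 thick, 58 mm high, rear face at x = -138. At the stop its origin is at chute x = +62 mm
- sled_push (a point): point to push: centre of the rear face of the blue plate, 40 mm above the sled's underside (44 mm above the bench); push towards the chute's +x
- core: bystander: upright concrete drill core, 100 mm across, 95 mm tall, with a small white probe on top (to 107 mm); origin under its centre
- meter: bystander: off-white handheld meter lying flat, 150 x 90 x 32 mm, grey-green screen; origin under its centre
- syringe0: bystander: grease syringe lying down, 132 mm long (its x axis), 36 mm wide at the flange, 18 mm high; origin under the barrel
- syringe1: bystander: grease syringe lying down, 132 mm long (its x axis), 36 mm wide at the flange, 18 mm high; origin under the barrel
- syringe2: bystander: grease syringe lying down, 132 mm long (its x axis), 36 mm wide at the flange, 18 mm high; origin under the barrel
- beaker: bystander: glass beaker, 70 mm across, 85 mm tall; origin under its centre
- jar: bystander: closed jar, 60 mm across, 70 mm tall, orange cap; origin under its centre
- spatula: bystander: spatula lying flat, under 30 mm high; origin near its middle
Mind the look-alikes: they are no part of the job. What is shaped like the sled but green is not meant.

How it is judged:
By the outcome, as a careful person would: the job done as asked, in the order asked, and still so for the second after the job is handed in, with the robot touching nothing.
It also fails if it takes over 40 s, if anything falls off the work surface, if the arm or the gripper's body presses on something with over 40 N, if the wrist force passes 120 N, or if a joint passes its speed limit or range.

## Working session

There is one attempt and no reset: what is moved stays moved. The work goes in short steps, Python scripts to look and compute and a tool call to move; the robot and the scene stay as the last step left them, time stands still between calls to the robot, and variables do not carry over. Pictures are saved under pics/ and viewed, at most 10 in all, crops included, and the job is handed in when it is done.

Besides the shell and the picture viewer there is one more tool, called by a JSON object that holds its "fn" and its "kwargs". send_rows: Moves the arm, as the interface text tells. Its arguments: {"type":"object","properties":{"motion":{"type":"string"}},"required":["motion"]}

```bash
mkdir -p pics; ls
cat > h.py <<'E'
import numpy as np, cv2
from workcell import bot, vision, workorder, boxes_of
def K(m):
    f=210/np.tan(np.radians(m['fov_y'])/2); return f,m['cx'],m['cy'],m['k1']
def shot(c,fn=None):
    im=np.array(vision.camera(c)); 
    if fn: cv2.imwrite('pics/'+fn,im[:,:,::-1])
    return im
def ray(c,u,v):
    m=vision.camera_model(c); f,cx,cy,k=K(m); T=np.array(m['world_from_camera'])
    d=np.array([(u-cx)/f,(v-cy)/f]); s=d.copy()
    for _ in range(30): s=d/(1+k*(s@s))
    return T[:3,3],T[:3,:3]@np.array([s[0],s[1],1])
def pix2z(c,u,v,z):
    o,d=ray(c,u,v); return o+d*(z-o[2])/d[2]
def proj(c,P):
    m=vision.camera_model(c); f,cx,cy,k=K(m); T=np.linalg.inv(np.array(m['world_from_camera']))
    p=T[:3,:3]@np.array(P)+T[:3,3]; s=p[:2]/p[2]; s=s*(1+k*(s@s)); return np.array([cx+f*s[0],cy+f*s[1]])
E
python3 - <<'E'
from h import *
o=bot.get_obs(); print(o['clock'],o['eef_pos'],o['tool_rot'],o['grip_width'],o['ft_force'])
a=shot('scene','s.png'); b=shot('top','t.png')
for n in ['chute','gate_bar','sled']:
    for c in ['scene','top']: print(n,c,[(np.round(d['rect']).tolist(),round(d['conf'],2)) for d in boxes_of(c,n)])
cv2.imwrite('pics/st.png',np.vstack([cv2.resize(b,(800,600))])[:,:,::-1])
E
```

```text
pics
0.0 [0.18188321 0.4650722  0.23041416] [ 1.85332283e-01  9.82675364e-01 -1.01680634e-03 -2.01944036e-04] 0.08526672925554718 [ 0.49481011 -0.02212972  0.34938567]
chute scene [([256.0, 183.0, 174.0, 72.0], 0.7)]
chute top [([271.0, 184.0, 8.0, 34.0], 0.67), ([300.0, 248.0, 155.0, 63.0], 0.61)]
gate_bar scene [([290.0, 189.0, 108.0, 45.0], 0.89)]
gate_bar top [([270.0, 244.0, 90.0, 40.0], 0.87)]
sled scene [([294.0, 180.0, 65.0, 22.0], 0.82), ([347.0, 282.0, 67.0, 56.0], 0.71)]
sled top [([262.0, 250.0, 58.0, 20.0], 0.89), ([233.0, 155.0, 48.0, 33.0], 0.77)]
```

View pics/st.png

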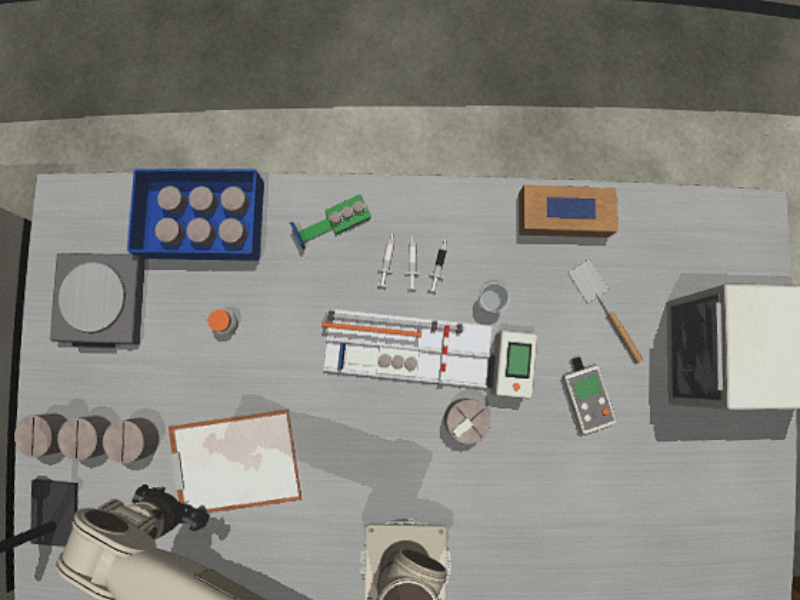

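View pics/s.png

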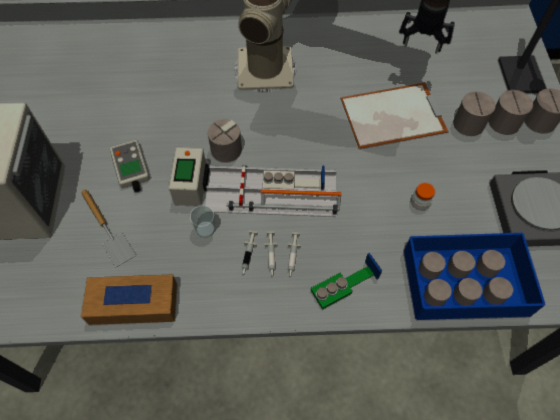

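The top view shows two sled-shaped things. One is white with a blue plate, in the chute (about 262,250 in the 560-px picture). The other is green, lying loose at about (233,155). The white one in the chute fits the description. Next I segment the bar and plate, fit the chute pose and confirm it in a crop.

```bash
cat > fit.py <<'E'
from h import *
from scipy.optimize import least_squares
def seg(im,kind,box):
    u,v,w,h=box; hsv=cv2.cvtColor(im,cv2.COLOR_RGB2HSV)
    lo,hi=((5,130,100),(18,255,255)) if kind=='o' else ((100,120,40),(125,255,255))
    m=cv2.inRange(hsv,lo,hi); k=np.zeros_like(m); k[v:v+h,u:u+w]=m[v:v+h,u:u+w]
    n,l,s,c=cv2.connectedComponentsWithStats(k); i=1+np.argmax(s[1:,4]); ys,xs=np.nonzero(l==i)
    P=np.c_[xs,ys].astype(float); mu=P.mean(0); d=np.linalg.svd(P-mu,full_matrices=False)[2][0]; t=(P-mu)@d
    return mu,mu+d*t.min(),mu+d*t.max(),len(P)
def W(p,P):
    c,s=np.cos(p[2]),np.sin(p[2]); return np.array([p[0]+c*P[0]-s*P[1],p[1]+s*P[0]+c*P[1],P[2]])
E
python3 - <<'E'
from fit import *
im={'top':shot('top'),'scene':shot('scene')}
bx={'top':(215,210,130,75),'scene':(230,160,120,60)}
O={};B={}
for c in im:
    O[c]=seg(im[c],'o',bx[c]); B[c]=seg(im[c],'b',bx[c]); print(c,O[c],B[c])
def res(p):
    r=[]
    for c in im:
        e=[proj(c,W(p,P)) for P in [(-.295,.068,.062),(-.06,.068,.062)]]
        a,b=O[c][1],O[c][2]
        if (e[1]-e[0])@(b-a)<0:a,b=b,a
        r+=list(e[0]-a)+list(e[1]-b)
    return np.array(r)
s=least_squares(res,[.45,-.1,-np.pi/2]); print(s.x,np.round(s.fun,1))
np.save('p.npy',s.x)
# sled x: blue plate centre
f=least_squares(lambda q:np.r_[[proj(c,W(s.x,(q[0],q[1],.048)))-B[c][0] for c in im]].ravel(),[-.24,0]); print('plate',f.x,np.round(f.fun,1))
v=im['top'].copy()
big=cv2.resize(v[205:290,205:385],None,fx=4,fy=4,interpolation=cv2.INTER_CUBIC)
for P in [(-.285,.039,.025),(-.285,-.039,.025),(.11,-.039,.025),(.11,.039,.025),(0,0,.028),(-.295,.068,.06),(-.06,.068,.06),(.205,.095,.1),(.205,-.055,.1)]:
    q=(proj('top',W(s.x,P))-[205,205])*4+1.5; cv2.circle(big,tuple(int(a) for a in q),4,(255,0,255),1)
v=im['scene']; b2=cv2.resize(v[140:225,165:345],None,fx=3,fy=3,interpolation=cv2.INTER_CUBIC)
b2=cv2.copyMakeBorder(b2,0,0,0,180,cv2.BORDER_CONSTANT)
cv2.imwrite('pics/c1.png',np.vstack([big,b2])[:,:,::-1])
E
```

```text
top (array([259.28350515, 230.20618557]), array([224.93153843, 226.66392296]), array([294.12386285, 233.79880946]), 194) (array([238.03030303, 248.96969697]), array([238.91259333, 239.9914106 ]), array([237.23886376, 257.02347298]), 33)
scene (array([301.37323944, 192.21126761]), array([260.97192369, 190.80880652]), array([340.97965335, 193.58613506]), 284) (array([322.58536585, 175.04878049]), array([322.6791621 , 165.99667554]), array([322.48220137, 185.00499648]), 41)
[ 0.47530269 -0.07756533 -1.6522404 ] [-0.2 -0.1  0.5  0.   0.2 -0.1  0.  -0. ]
plate [-0.24243428 -0.00259152] [0.3 0.4 0.3 0.4]
```

View pics/c1.png

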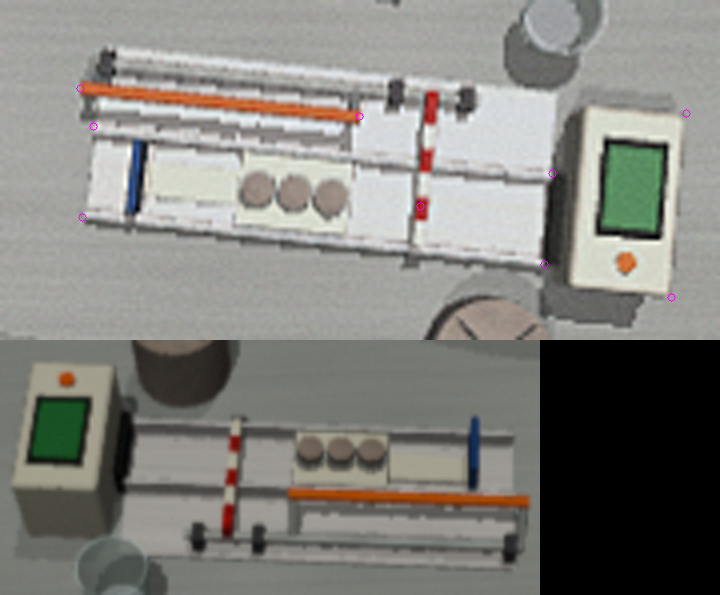

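The fit agrees with both views: the chute corners and bar ends land on the drawing. The sled meant is the white one with the blue plate, at crop pixel (135,178); the green one lies outside the chute. The plate's rear face is at about chute x = -246 mm. Next I move above the start point.

```bash
cat >> fit.py <<'E'
from scipy.spatial.transform import Rotation as Ro
def go(cx,cy,z,p=None):
    p=np.load('p.npy') if p is None else p
    o=bot.get_obs(); R=Ro.from_quat(o['tool_rot']).as_matrix(); t=W(p,(cx,cy,z))
    yd=np.array([-np.sin(p[2]),np.cos(p[2]),0]); a=R.T@yd; tw=np.arctan2(-a[0],a[1])
    if abs(tw)>np.pi/2: tw-=np.sign(tw)*np.pi
    c,s=np.cos(p[2]),np.sin(p[2]); d=np.array(o['eef_pos'])-[p[0],p[1],0]
    print('shift cm',np.round(100*R.T@(t-o['eef_pos']),2),'tw',round(tw,3),'| now chute',np.round([1e3*(c*d[0]+s*d[1]),1e3*(-s*d[0]+c*d[1]),1e3*d[2]],1),'F chute',np.round([c*o['ft_force'][0]+s*o['ft_force'][1],-s*o['ft_force'][0]+c*o['ft_force'][1],o['ft_force'][2]],1),'w',round(o['grip_width'],4),'t',round(o['clock'],2))
E
python3 -c "
from fit import *
go(-.264,.0085,.2)"
```

```text
shift cm [-40.32 -14.38   3.13] tw 1.279 | now chute [-517.5 -336.4  231.3] F chute [-0.1 -0.  -0.1] w 0.0856 t 0.5
```

{"fn": "send_rows", "kwargs": {"motion": "-0.45 -40.3 -14.4 3 1.279; -0.45 -40.3 -14.4 3 1.279; -0.45 -40.3 -14.4 3 1.279; -0.45 -40.3 -14.4 3 1.279; -0.45 -40.3 -14.4 3 1.279"}}

```text
clock: 1.0
eef_pos: [0.3715, 0.3007, 0.214]
tool_rot: [0.535, 0.845, 0.0, 0.0]
ft_force: [0.6, 1.6, -1.0]
grip_width: 0.0618
grasp_force: 0.0
```

```bash
python3 -c "
from fit import *
go(-.264,.0085,.2)"
```

```text
shift cm [-16.19   7.13   1.4 ] tw 0.524 | now chute [-368.5 -134.2  214. ] F chute [-1.6  0.5 -1. ] w 0.0618 t 1.0
```

{"fn": "send_rows", "kwargs": {"motion": "-0.45 -16.2 7.1 1.4 0.52; -0.45 -16.2 7.1 1.4 0.52; -0.45 -16.2 7.1 1.4 0.52; -0.45 -16.2 7.1 1.4 0.52; -0.45 -16.2 7.1 1.4 0.52"}}

```text
clock: 1.5
eef_pos: [0.5069, 0.1839, 0.1991]
tool_rot: [0.734, 0.679, -0.0, 0.0]
ft_force: [-1.0, 0.5, -0.1]
grip_width: 0.0617
grasp_force: 0.0
```

Run:
```python
from fit import *
go(-.264,.0085,.2)
m=vision.camera_model('wrist'); print(np.round(m['hand_eye'],3),m['fov_y'],m['cx'],m['cy'],m['k1'])
o=bot.get_obs(); im=shot('wrist')
f,cx,cy,k=K(m); p=np.load('p.npy')
T=np.eye(4);T[:3,:3]=Ro.from_quat(o['tool_rot']).as_matrix();T[:3,3]=o['eef_pos']; T=np.linalg.inv(T@np.array(m['hand_eye']))
v=cv2.resize(im,(784,588))[:,:,::-1].copy()
for P in [(-.285,.039,.025),(-.285,-.039,.025),(-.295,.068,.06),(-.06,.068,.06),(-.246,-.031,.062),(-.246,.031,.062),(0,0,.028)]:
    q=T[:3,:3]@W(p,P)+T[:3,3]; s=q[:2]/q[2]; s=s*(1+k*(s@s)); u=np.array([cx+f*s[0],cy+f*s[1]])*1.4; print(P,u.round())
    if q[2]>0 and abs(u).max()<2000: cv2.circle(v,tuple(int(a) for a in u),4,(255,0,255),1)
cv2.imwrite('pics/w1.png',v)
```

```text
shift cm [ 0.08 -0.17 -0.09] tw 0.003 | now chute [-263.2   10.2  199.1] F chute [-0.4 -1.  -0.1] w 0.0617 t 1.5
[[ 0.    -0.958 -0.287  0.073]
 [ 1.     0.     0.001  0.   ]
 [-0.001 -0.287  0.958 -0.144]
 [ 0.     0.     0.     1.   ]] 68.35007990866745 282.57324011942353 208.94321973210668 -0.031437451293650644
(-0.285, 0.039, 0.025) [434. 235.]
(-0.285, -0.039, 0.025) [328. 235.]
(-0.295, 0.068, 0.06) [483. 229.]
(-0.06, 0.068, 0.06) [465. 517.]
(-0.246, -0.031, 0.062) [334. 301.]
(-0.246, 0.031, 0.062) [425. 301.]
(0, 0, 0.028) [383. 542.]
```

View pics/w1.png

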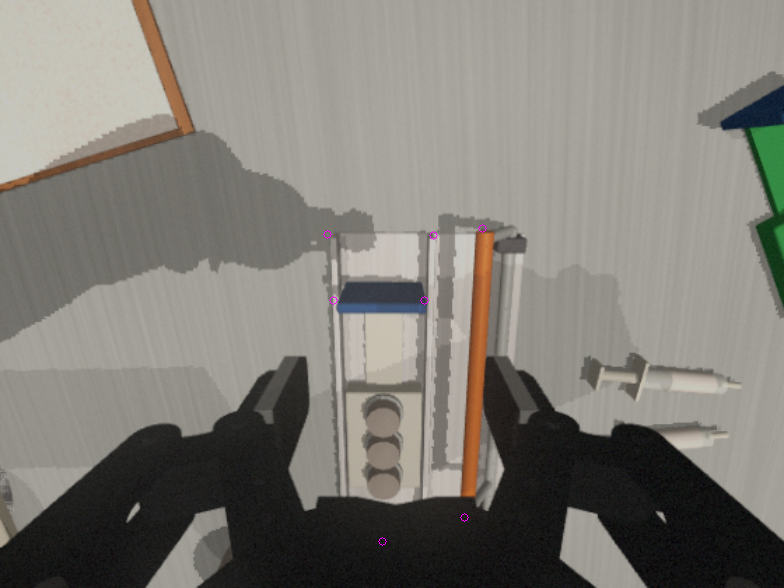

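The wrist view matches the model: walls at columns 333 and 434, bar at 485, plate rear edge at row 302. Now I descend to z 38 mm, behind the plate and just inside the bar.

{"fn": "send_rows", "kwargs": {"motion": "-0.45 0 -0.2 4 0; -0.45 0 -0.2 8 0; -0.45 0 -0.2 12 0; -0.45 0 -0.2 15 0; -0.45 0 -0.2 16.1 0"}}

```text
clock: 2.05
eef_pos: [0.4989, 0.187, 0.0359]
tool_rot: [0.731, 0.682, -0.003, -0.001]
ft_force: [-0.7, 0.0, -0.3]
grip_width: 0.0619
grasp_force: 0.0
```

```bash
python3 -c "
from fit import *
go(-.264,.025,.038)"
```

```text
shift cm [-0.19  2.29 -0.23] tw 0.012 | now chute [-265.6    2.    35.9] F chute [ 0.  -0.7 -0.3] w 0.0619 t 2.05
```

{"fn": "send_rows", "kwargs": {"motion": "-0.45 0 0 0 0; -0.45 0 0 0 0"}}

```text
clock: 2.25
eef_pos: [0.5032, 0.1878, 0.0403]
tool_rot: [0.732, 0.682, 0.001, 0.0]
ft_force: [0.7, 0.4, 0.5]
grip_width: 0.0616
grasp_force: 0.0
```

```bash
python3 -c "
from fit import *
go(-.264,.0425,.038)"
```

```text
shift cm [-0.32  3.62  0.23] tw 0.011 | now chute [-266.8    6.2   40.3] F chute [-0.4  0.7  0.5] w 0.0616 t 2.25
```

{"fn": "send_rows", "kwargs": {"motion": "-0.45 -0.1 0.8 0.1 0.01; -0.45 -0.1 1.6 0.2 0.01; -0.45 -0.1 2.4 0.2 0.01; -0.45 -0.1 3.1 0.2 0.01; -0.45 -0.1 3.6 0.2 0.01"}}

```text
clock: 2.75
eef_pos: [0.5385, 0.1835, 0.0383]
tool_rot: [0.736, 0.678, 0.0, -0.001]
ft_force: [-4.9, 0.5, 4.1]
grip_width: 0.062
grasp_force: 2.5
```

{"fn": "send_rows", "kwargs": {"motion": "-0.45 0 0 0 0; -0.45 0 0 0 0; -0.45 0 0 0 0"}}

```text
clock: 3.05
eef_pos: [0.5384, 0.1834, 0.0373]
tool_rot: [0.735, 0.678, 0.0, -0.0]
ft_force: [-3.4, 1.2, 2.4]
grip_width: 0.0617
grasp_force: 1.7
```

Run:
```python
from fit import *
go(-.264,.0425,.038)
a=shot('scene'); b=shot('top'); p=np.load('p.npy')
# bar position from scene picture: column range visible
mu=seg(a,'o',(230,150,120,75)); print('bar scene',mu)
for q in [0,.3,.4,.5,.6,.7]: print(q,proj('scene',W(p,(-.06,.095-.048*np.sin(.6-q),.02+.048*np.cos(.6-q)+.002))).round(1),proj('scene',W(p,(-.295,.095-.048*np.sin(.6-q),.02+.048*np.cos(.6-q)+.002))).round(1))
A=cv2.resize(a[130:240,170:360],(760,440),interpolation=cv2.INTER_CUBIC); cv2.imwrite('pics/s2.png',A[:,:,::-1])
```

```text
shift cm [-0.13  0.09 -0.07] tw -0.001 | now chute [-265.3   41.6   37.3] F chute [-0.9 -3.5  2.4] w 0.0617 t 3.05
bar scene (array([294.272, 197.512]), array([259.99030787, 196.26684417]), array([328.04581174, 198.73870895]), 250)
0 [261.  190.8] [341.1 193.6]
0.3 [260.7 193.4] [341.4 196.2]
0.4 [260.6 194.6] [341.5 197.4]
0.5 [260.5 195.8] [341.5 198.7]
0.6 [260.4 197.2] [341.6 200. ]
0.7 [260.3 198.7] [341.6 201.5]
```

View pics/s2.png

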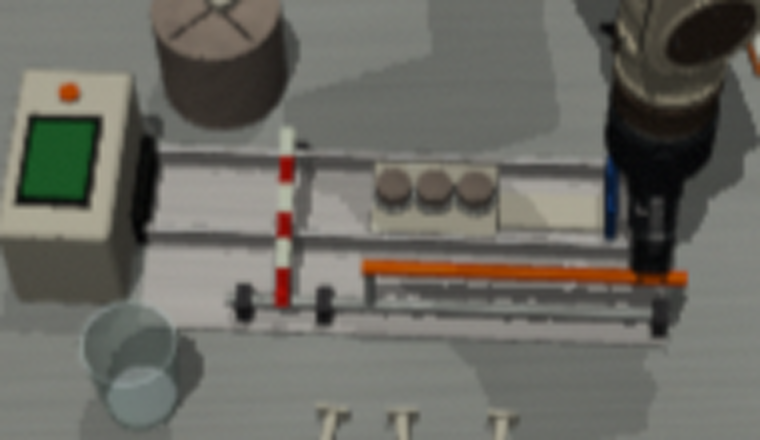

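The gate is up at q of about 0.54: the bar's row is 196 to 199 in the scene view, and the boom stands clear. Now I push the sled along the chute.

{"fn": "send_rows", "kwargs": {"motion": "-0.45 -0.6 0 0 0; -0.45 -1.4 0 0 0; -0.45 -2.4 0 0 0; -0.45 -3.4 0 0 0; -0.45 -4.4 0 0 0"}}

```text
clock: 3.65
eef_pos: [0.5345, 0.1399, 0.0366]
tool_rot: [0.735, 0.678, 0.001, -0.001]
ft_force: [-1.7, 5.5, -0.9]
grip_width: 0.0612
grasp_force: 3.0
```

```bash
python3 -c "
from fit import *
go(-.087,.0425,.038)"
```

```text
shift cm [-13.45   0.12  -0.17] tw 0.0 | now chute [-221.5   41.3   36.6] F chute [-5.4 -2.1 -0.9] w 0.0612 t 3.65
```

{"fn": "send_rows", "kwargs": {"motion": "-0.45 -1 0.1 -0.1 0; -0.45 -2 0.1 -0.1 0; -0.45 -3 0.1 -0.1 0; -0.45 -4 0.1 -0.1 0; -0.45 -5 0.1 -0.1 0"}}

```text
clock: 4.15
eef_pos: [0.5307, 0.0894, 0.0371]
tool_rot: [0.735, 0.678, -0.0, -0.001]
ft_force: [-2.5, 4.1, -0.7]
grip_width: 0.0619
grasp_force: 2.6
```

```bash
python3 -c "
from fit import *
go(-.087,.0425,.038)
p=np.load('p.npy'); a=shot('scene'); m=seg(a,'o',(230,150,120,75)); print(m)
for q in [.3,.5,.6]: print(q,proj('scene',W(p,(-.06,.095-.048*np.sin(.6-q),.022+.048*np.cos(.6-q)))).round(1))
cv2.imwrite('pics/s3.png',cv2.resize(a[130:240,170:360],(760,440),interpolation=cv2.INTER_CUBIC)[:,:,::-1])"
```

```text
shift cm [-8.39  0.09 -0.1 ] tw -0.0 | now chute [-170.9   41.7   37.1] F chute [-3.9 -2.8 -0.7] w 0.0619 t 4.15
(array([322.05263158, 198.4962406 ]), array([303.96971232, 197.85763919]), array([341.02943838, 199.16640981]), 133)
0.3 [260.7 193.4]
0.5 [260.5 195.8]
0.6 [260.4 197.2]
```

View pics/s3.png

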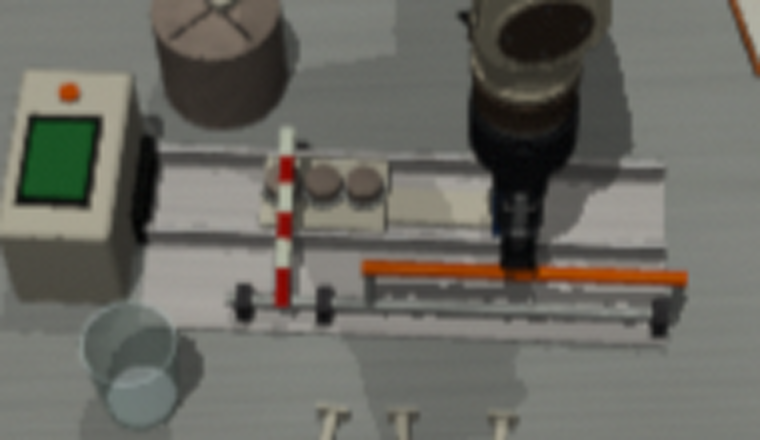

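The nose is passing under the raised boom (crop column 287) with the bar still at about q 0.5. I keep pushing.

{"fn": "send_rows", "kwargs": {"motion": "-0.45 -1 0.1 -0.1 0; -0.45 -2 0.1 -0.1 0; -0.45 -3 0.1 -0.1 0; -0.45 -4 0.1 -0.1 0; -0.45 -5 0.1 -0.1 0"}}

```text
clock: 4.7
eef_pos: [0.5277, 0.0397, 0.0382]
tool_rot: [0.735, 0.678, -0.0, -0.001]
ft_force: [-2.3, 4.8, -1.3]
grip_width: 0.0621
grasp_force: 2.6
```

{"fn": "send_rows", "kwargs": {"motion": "-0.45 -0.8 0.1 0 0; -0.45 -1.4 0.1 0 0; -0.45 -1.9 0.1 0 0; -0.45 -2.3 0.1 0 0; -0.45 -2.6 0.1 0 0"}}

```text
clock: 5.2
eef_pos: [0.5266, 0.0138, 0.0383]
tool_rot: [0.736, 0.678, -0.0, -0.001]
ft_force: [-4.0, 4.1, -1.0]
grip_width: 0.062
grasp_force: 2.7
```

```bash
python3 -c "
from fit import *
go(-.087,.0425,.038)"
```

```text
shift cm [-0.82 -0.12  0.03] tw -0.001 | now chute [-95.2  43.7  38.3] F chute [-3.7 -4.3 -1. ] w 0.062 t 5.2
```

{"fn": "send_rows", "kwargs": {"motion": "-0.45 -0.2 0 0 0; -0.45 -0.4 0 0 0; -0.45 -0.6 0 0 0; -0.45 -0.7 0 0 0; -0.45 -0.8 0 0 0"}}

```text
clock: 5.7
eef_pos: [0.5259, 0.006, 0.0383]
tool_rot: [0.735, 0.678, -0.0, -0.001]
ft_force: [-2.4, 5.9, -0.8]
grip_width: 0.0621
grasp_force: 2.7
```

```bash
python3 -c "
from fit import *
go(-.087,.0425,.038)"
```

```text
shift cm [-0.04 -0.12  0.03] tw -0.0 | now chute [-87.4  43.7  38.3] F chute [-5.7 -2.9 -0.8] w 0.0621 t 5.7
```

{"fn": "send_rows", "kwargs": {"motion": "-0.45 -0.1 0 0 0; -0.45 -0.2 0 0 0; -0.45 -0.3 0 0 0; -0.45 -0.3 0 0 0; -0.45 -0.3 0 0 0"}}

```text
clock: 6.2
eef_pos: [0.5257, 0.0047, 0.0384]
tool_rot: [0.735, 0.678, 0.001, -0.002]
ft_force: [-2.4, 8.9, -1.3]
grip_width: 0.0618
grasp_force: 5.5
```

```bash
python3 -c "
from fit import *
go(-.087,.0425,.038)"
```

```text
shift cm [ 0.09 -0.11  0.04] tw 0.0 | now chute [-86.1  43.6  38.4] F chute [-8.7 -3.1 -1.3] w 0.0618 t 6.2
```

{"fn": "send_rows", "kwargs": {"motion": "-0.45 -0.1 0 0 0; -0.45 -0.2 0 0 0; -0.45 -0.3 0 0 0; -0.45 -0.3 0 0 0"}}

```text
clock: 6.6
eef_pos: [0.5256, 0.0047, 0.0386]
tool_rot: [0.735, 0.678, 0.003, -0.005]
ft_force: [-2.4, 17.2, 0.2]
grip_width: 0.0621
grasp_force: 9.7
```

```bash
python3 -c "
from fit import *
go(-.087,.0425,.038)
a=shot('scene'); b=shot('top'); p=np.load('p.npy'); print(seg(a,'o',(230,150,120,75)))
x=cv2.resize(a[130:240,170:360],(684,300),interpolation=cv2.INTER_CUBIC); y=cv2.resize(b[205:290,225:385],(684,300),interpolation=cv2.INTER_CUBIC)
cv2.imwrite('pics/s4.png',np.vstack([x,y])[:,:,::-1])"
```

```text
shift cm [ 0.1  -0.09  0.06] tw 0.001 | now chute [-86.   43.4  38.6] F chute [-17.   -3.8   0.2] w 0.0621 t 6.6
(array([307.34156379, 198.48559671]), array([273.98802108, 197.35265727]), array([341.04651954, 199.6304728 ]), 243)
```

View pics/s4.png

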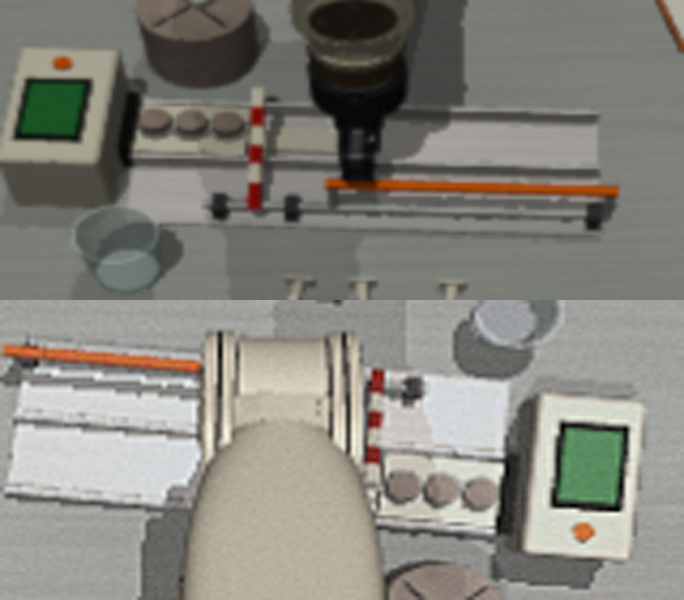

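The sled is against the stop: three discs sit past the boom, the nose is at the rubber, and force rose to 17 N with no further motion. I ease back in x with the gate still up, then let it down.

{"fn": "send_rows", "kwargs": {"motion": "-0.45 0.2 0 0 0; -0.45 0.4 0 0 0; -0.45 0.8 0 0 0; -0.45 1.3 0 0 0; -0.45 1.8 0 0 0"}}

```text
clock: 7.2
eef_pos: [0.5273, 0.0169, 0.0386]
tool_rot: [0.736, 0.677, -0.001, 0.0]
ft_force: [-3.9, -1.3, -0.0]
grip_width: 0.0621
grasp_force: 1.6
```

{"fn": "send_rows", "kwargs": {"motion": "-0.45 0 -0.8 0 0; -0.45 0 -1.6 0 0; -0.45 0 -2.4 0 0; -0.45 0 -3.2 0 0; -0.45 0 -3.8 0 0"}}

```text
clock: 7.7
eef_pos: [0.4893, 0.0207, 0.0391]
tool_rot: [0.735, 0.678, 0.0, 0.0]
ft_force: [0.2, 0.5, 0.2]
grip_width: 0.0617
grasp_force: 0.0
```

```bash
python3 -c "
from fit import *
go(-.105,.0085,.2)
a=shot('scene'); print(seg(a,'o',(230,150,120,75)))"
```

```text
shift cm [  0.59   0.27 -16.09] tw -0.001 | now chute [-99.1   6.   39.1] F chute [-0.5  0.2  0.2] w 0.0617 t 7.7
(array([301.37323944, 192.21126761]), array([260.97192369, 190.80880652]), array([340.97965335, 193.58613506]), 284)
```

The bar is back exactly at its closed pixels. Now I lift away.

{"fn": "send_rows", "kwargs": {"motion": "-0.45 0 0 -2 0; -0.45 0 0 -6 0; -0.45 0 0 -10 0; -0.45 0 0 -14 0; -0.45 0 0 -16 0"}}

```text
clock: 8.25
eef_pos: [0.4917, 0.0208, 0.203]
tool_rot: [0.736, 0.678, 0.003, 0.002]
ft_force: [0.6, 0.0, 0.6]
grip_width: 0.062
grasp_force: 0.0
```

{"fn": "send_rows", "kwargs": {"motion": "-0.45 20 -10 0 0; -0.45 20 -10 0 0; -0.45 20 -10 0 0; -0.45 20 -10 0 0; -0.45 20 -10 0 0"}}

```text
clock: 8.75
eef_pos: [0.4051, 0.2312, 0.1992]
tool_rot: [0.734, 0.679, 0.001, -0.0]
ft_force: [0.6, -0.1, 0.1]
grip_width: 0.062
grasp_force: 0.0
```

{"fn": "send_rows", "kwargs": {"motion": "-0.45 0 0 0 0; -0.45 0 0 0 0; -0.45 0 0 0 0; -0.45 0 0 0 0; -0.45 0 0 0 0"}}

```text
clock: 9.25
eef_pos: [0.407, 0.2273, 0.1988]
tool_rot: [0.736, 0.677, 0.0, 0.0]
ft_force: [-0.3, -0.3, -0.4]
grip_width: 0.0619
grasp_force: 0.0
```

```bash
python3 -c "
from fit import *
go(-.105,.0085,.2)
p=np.load('p.npy');a=shot('scene'); b=shot('top'); print(seg(a,'o',(230,150,120,75))[:3])
B={'scene':seg(a,'b',(230,160,110,60)),'top':seg(b,'b',(240,225,80,60))}; print(B)
f=least_squares(lambda q:np.r_[[proj(c,W(p,(q[0],q[1],.048)))-B[c][0] for c in B]].ravel(),[-.08,0]); print('plate',f.x,f.fun.round(1))
x=cv2.resize(a[130:240,170:360],(684,300),interpolation=cv2.INTER_CUBIC); y=cv2.resize(b[205:290,225:385],(684,300),interpolation=cv2.INTER_CUBIC)
cv2.imwrite('pics/s5.png',np.vstack([x,y])[:,:,::-1])"
```

```text
shift cm [-19.3   10.19  -0.12] tw -0.003 | now chute [-298.3  -92.9  198.8] F chute [ 0.4 -0.3 -0.4] w 0.0619 t 9.25
(array([301.37323944, 192.21126761]), array([260.97192369, 190.80880652]), array([340.97965335, 193.58613506]))
{'scene': (array([266.37209302, 173.72093023]), array([266.88808516, 164.99338334]), array([265.88302474, 181.99308416]), 43), 'top': (array([288.75757576, 253.06060606]), array([289.74187524, 244.96860208]), array([287.78029435, 261.09491386]), 33)}
plate [-0.07215892  0.00047227] [0.1 0.7 0.1 0.6]
```

View pics/s5.png

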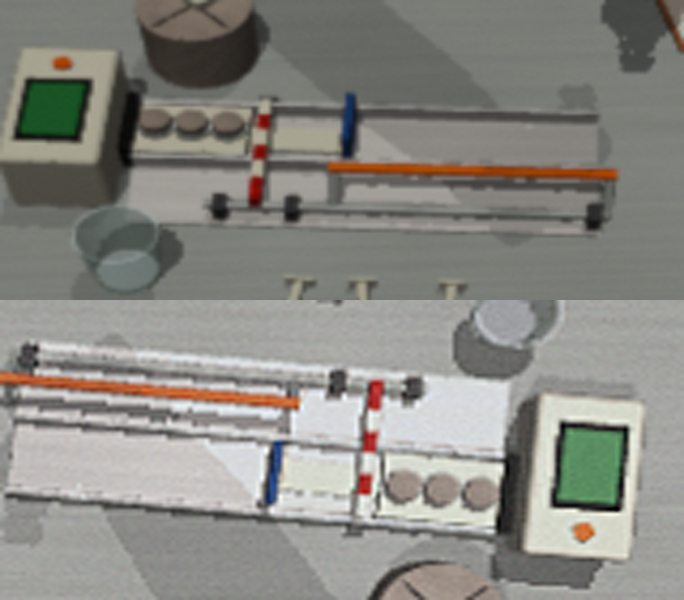

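Both views show the sled's nose at the stop, with the plate rear at about chute x = -76 mm, as expected. The boom is closed behind the discs and the arm is clear, so I hand in.

```bash
python3 -c "
from workcell import workorder
print(workorder.job_done())"
```

```text
the job is handed in; nothing more can be done
None
```

The sled is in the reading bay with its nose against the stop, the gate is closed behind the specimens, the arm is clear, and the job was handed in at about 9.4 s.

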